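Release the rack clamp and set the glued leg blank to dry

TASK

The glue in the leg blank has set: throw the holding pawl right over off the ratchet wheel so that it stays back, wind the crank backwards until the jaw stands open by at least 20 mm, then lift the blank out and set it down (not dropped) in the free stretch of the drying board, upright and lying square across both battens like the two blanks already there. Do not pull on the blank before the jaw is open, do not touch it against the two drying blanks or shift them and leave the clamp with the jaw open and the pawl back.

Things in the scene. Friction and masses are not known exactly. Their poses are not given: they have to be found in the camera images.
- clamp: grey cast-iron rack-and-pinion glue-up clamp, 330 mm (x) by 170 mm (y) without the crank, fixed. Origin: centre of its underside. x runs across the jaws, from the crank's shaft (robot side) to the fixed fence; y along the jaws and the shaft; z up; all parts are square to these axes. Bed 50 mm, jaw and fence tops 76 mm above the bench. Crank, ratchet wheel and pawl are on its -y side
- pawl_pivot (a point): centre of the pawl's hinge pin (136 mm above the bench), fixed to the clamp; the pin is parallel to the clamp's y
- pawl_tab (a point): centre of the pawl's thumb tab: steel disc 18 mm across, 12 mm thick, flat sides facing the clamp's +y and -y, on a short stem above the pawl's nose end, 55 mm from the hinge pin. The dark pawl (12 mm thick) lies over the top of the ratchet wheel (90 mm across), nose towards the robot. The tab swings up and over, away from the robot, on a circle about pawl_pivot in the clamp's x-z plane
- pawl (a joint): angle of the pawl, rad: 0 nose down in the teeth, grows as it is thrown over away from the robot. It balances at about 1.4; beyond, it falls on to its rest at 2.4 and stays, its nose then standing 185 mm above the bench; below, it falls back into the teeth. 2 to 4 N at the tab lift it. With its nose in the teeth the wheel cannot turn backwards
- shaft_mid (a point): point on the axis of the crank shaft (85 mm above the bench), fixed to the clamp, opposite the middle of the crank's grip; the axis is parallel to the clamp's y
- crank_grip (a point): middle of the crank's wooden grip: a freely revolving sleeve 23 mm thick, 80 mm long, parallel to the clamp's y. It moves on a circle of 65 mm about shaft_mid in the clamp's x-z plane: at the start on the robot's side of the shaft, 40 degrees above level; turning backwards carries it over the top, away from the robot. 2 to 4 N at the grip turn it; it stays where it is left
- winder (a joint): angle of the shaft with crank and ratchet wheel, rad: 0 clamped, grows as it is wound backwards (grip over the top away from the robot), stops at about 3.4
- jaw (a joint): how far the moving jaw has been backed off towards the robot, m: 0 clamped, 0.012 m per radian of the crank, at most 0.041
- blank_mid (a point): centre of the glued leg blank, half-way up: pine, three strips, 48 mm wide (its x, across the jaws), 160 mm long (its y, along the jaws), 60 mm tall, 0.2 to 0.4 kg. At the start it stands on the bed between jaw and fence, its upper 34 mm proud of them, pressed with about 12 N by a sprung bar on the fence that follows by 3 mm as the jaw opens
- drying_board: plywood board 340 mm (x) by 170 mm (y), 9 mm thick, with two battens 22 mm wide, 20 mm high along its x at y = -45 and +45 mm; fixed. Origin: centre of its underside; z up. Batten tops are 29 mm above the bench. Two blanks lie across the battens (long side along y) at x about +65 and +128 mm; the stretch from x = -165 to +30 mm is free
- free_place (a point): middle of the free stretch, between the battens, at the height of their tops; its frame has the axes of the drying board (a blank's long side goes along y)
- dried_a_mid (a point): centre, half-way up, of the drying blank next to the free stretch; same size as the blank; axes as blank_mid; loose
- dried_b_mid (a point): centre, half-way up, of the drying blank at the far end; same size; loose
There are look-alikes about, which are no part of the job. What is shaped like the part that bears blank_mid but purple is not meant.

How it is judged:
By the outcome, as a careful person would: the job done as asked, in the order asked, and still so for the second after the job is handed in, with the robot touching nothing.
It also fails if it takes over 72 s, if anything falls off the work surface, if the arm or the gripper's body presses on something with over 40 N, if the wrist force passes 120 N, or if a joint passes its speed limit or range.

ROBOT

A 6-joint arm with a two-finger parallel gripper is mounted at the origin on the work surface. World frame = base frame: x ahead of the robot, y to its left, z up, the work surface at z = 0. Lengths are in m, angles in rad, forces in N, time in s.
With the tool pointing down it reaches from about 0.4 to 0.925 m from the base axis. Payload 3.4 kg.
Tool frame: the origin (TCP) lies at the very end of the fingers, on their centre line; the grasp point (between the pads) lies bot.grip_point_offset behind it (bot.grip_point_offset is the distance from the TCP to the grasp point, in m); z points along the fingers, y is the direction in which the jaws open and shut (so a half turn about z gives the same grasp; the last joint's range is limited). The gripper opens to 85 mm and grips with 20 to 120 N. Pads are 22 mm wide; open, the fingers measure 114 mm over their backs; the gripper's body (76 mm by 85 mm) begins 54 mm behind the grasp point. The pads swing forward as they close: fully open they stand 13 mm farther back than shut.
Start: joints at [1.147, 0.307, 1.506, -0, 1.328, -0.073], TCP at [0.197, 0.54, 0.231] pointing down, gripper open.
Joint ranges: [-3.12, 3.12], [-1.05, 2.28], [0.14, 2.33], [-1.42, 4.57], [0.1, 2.73], [-2.68, 2.68]. Speed limits (rad/s): [2.57, 2.57, 3.14, 3.14, 3.14, 3.14].

INTERFACE

Orientations are given as a unit quaternion [w, x, y, z].
In Python, from station import bot gives the robot as it stands. The module is installed in compiled form; this text tells all that it offers.
- The arm moves only by the shell command python3 -m inch 'ROWS'. ROWS is text: rows parted by semicolons, each of 7 numbers parted by spaces: the shift along the world's x, y, z in mm, then the turn, a rotation vector about the world's x, y, z in degrees, then the closure, from 0 (fully open) to 1 (shut). A call has 1 to 12 rows; each row is the pose to reach, as a shift and turn from the pose commanded when the call began; what a row does not reach only later rows make up. A row lasts 1/8 s, in which the tool goes at most 62.5 mm and 10.7 degrees, less where a joint would pass 70% of its speed; a pose out of reach is approached as far as the arm can. A call with a gripper value outside its range is refused whole. The fingers move at their own pace and stop on an object; the grip force is fixed at half the most. Time passes only in rows, so rows that repeat a pose let the fingers close. It gives the time, the measured TCP pose, the force and the opening at its end, in the units of the state.
- bot.observe(): the state, without advancing time (a new reading comes with each control period).
- bot.get_image(name): name is "scene" or "side" or "wrist"; returns a dict with "img" (384x512x3 uint8, red, green, blue), "range_z" (384x512 float32, m along the optical axis (not along the pixel's ray), 0 where there is no reading), "mtx" (3x3 intrinsics, pixels), "origin" and "attitude" of the camera in the world. Camera axes: x right, y down, z forward; pixel columns grow to the right and rows downward; lengths in m; the calibration is good to about 2 mm. A picture is of the moment at which its call begins.
- bot.hand_in(): hands the job in, once; it reports no verdict.
The state is a dict: "time": time; "qpos": joint angles; "dq": joint speeds; "effort": joint torques, N m; "position": TCP position; "eef_rot": TCP orientation; "wrist_force": force on the tool from outside, world axes, zero at the start; "wrist_torque": the same for the moment, N m; "grip_width": finger opening in m.
Only numpy, scipy, OpenCV 4.12 (cv2) and the standard library are available. Lean on these libraries where they do the work, as an engineer would, in place of code of your own. Each camera call takes 0.05 s, during which the arm holds its last target.

## Working session

There is one attempt and no reset: what is moved stays moved. The work goes in short steps, Python scripts to look and compute and a shell command to move; the robot and the scene stay as the last step left them, time stands still between calls to the robot, and variables do not carry over. Pictures are saved under pics/ and viewed, and the job is handed in when it is done.

```bash
mkdir -p pics
cat > h.py <<'E'
import numpy as np, cv2
from station import bot
from scipy.spatial.transform import Rotation as R
def shot(name,fn):
    d=bot.get_image(name); np.savez('pics/'+fn+'.npz',**{k:np.array(v) for k,v in d.items()})
    cv2.imwrite('pics/'+fn+'.png',d['img'][:,:,::-1]); return d
def load(fn): return dict(np.load('pics/'+fn+'.npz'))
def att(a):
    a=np.array(a); 
    return a if a.shape==(3,3) else R.from_quat([a[1],a[2],a[3],a[0]]).as_matrix()
def p3(d,u,v,z=None):
    """world point at pixel; with z= plane height intersect"""
    K=d['mtx']; r=np.array([(u-K[0,2])/K[0,0],(v-K[1,2])/K[1,1],1.]); A=att(d['attitude']); o=np.array(d['origin'])
    if z is None: return o+A@(r*d['range_z'][int(round(v)),int(round(u))])
    w=A@r; return o+w*(z-o[2])/w[2]
def cloud(d):
    K=d['mtx']; v,u=np.mgrid[0:384,0:512]; r=np.stack([(u-K[0,2])/K[0,0],(v-K[1,2])/K[1,1],np.ones_like(u,float)],-1)*d['range_z'][...,None]
    return r@att(d['attitude']).T+np.array(d['origin'])
def crop(fn,u0,u1,v0,v1,s,out):
    im=cv2.imread('pics/'+fn+'.png')[v0:v1,u0:u1]; cv2.imwrite('pics/'+out+'.png',cv2.resize(im,None,fx=s,fy=s,interpolation=cv2.INTER_CUBIC))
E
python3 - <<'E'
from h import *
for n in ['scene','side','wrist']:
    d=shot(n,n+'0'); print(n,d['origin'],np.array(d['attitude']).round(3).tolist(),d['mtx'].round(1).tolist())
o=bot.observe(); print({k:np.round(v,3).tolist() for k,v in o.items()},bot.grip_point_offset)
E
```

```text
scene [ 1.51048597 -0.11154485  0.73959945] [-0.357, 0.645, 0.588, -0.334] [[455.1, 0.0, 253.0], [0.0, 455.1, 185.9], [0.0, 0.0, 1.0]]
side [ 0.2963406  -0.84040271  0.69293452] [-0.457, 0.876, -0.132, 0.076] [[441.4, 0.0, 252.7], [0.0, 441.4, 189.0], [0.0, 0.0, 1.0]]
wrist [0.13155733 0.56284301 0.37248994] [0.114, 0.812, 0.568, 0.078] [[295.5, 0.0, 257.1], [0.0, 295.5, 192.5], [0.0, 0.0, 1.0]]
{'time': 0.15, 'qpos': [1.148, 0.307, 1.507, -0.0, 1.328, -0.074], 'dq': [0.001, -0.003, -0.003, -0.0, 0.0, -0.0], 'effort': [-0.0, -45.797, -25.222, -0.0, 0.009, -0.0], 'position': [0.197, 0.54, 0.231], 'eef_rot': [-0.0, 0.174, 0.985, -0.001], 'wrist_force': [-0.397, 0.337, -0.881], 'wrist_torque': [-0.039, -0.002, 0.007], 'grip_width': 0.085} 0.0187
```

View pics/scene0.png

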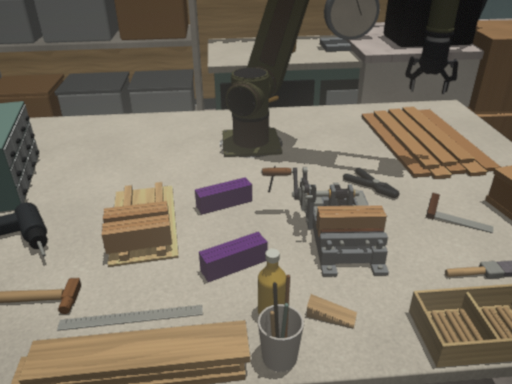

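View pics/side0.png

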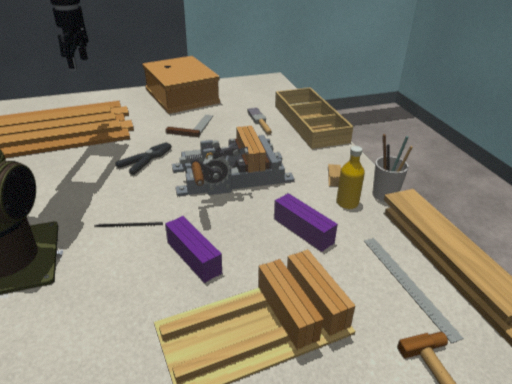

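View pics/wrist0.png

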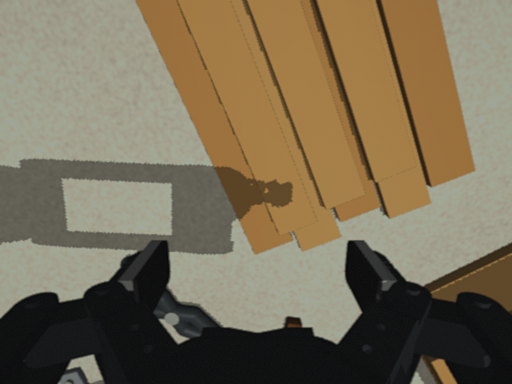

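The clamp is at scene (345,225) and side (232,165), with the blank at scene (350,220) in it. The board is at scene (140,222) and side (255,325). The two purple blocks are look-alikes.

Run:
```python
from h import *
crop('scene0',270,400,165,280,6,'c1'); crop('side0',165,300,115,205,5.9,'c2'); crop('side0',150,360,240,384,3.8,'c3'); crop('scene0',90,200,170,275,5,'c4')
```

```text
(no output)
```

View pics/c1.png

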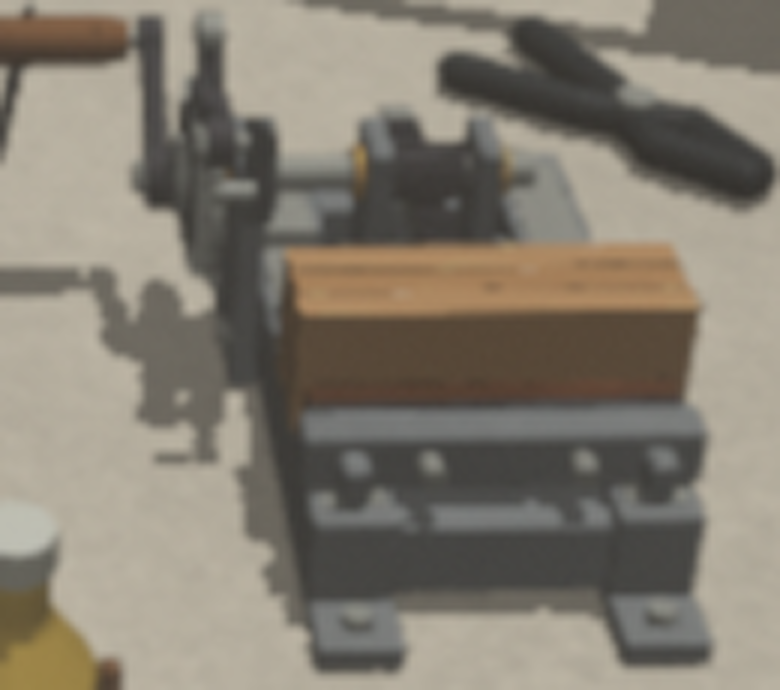

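View pics/c2.png

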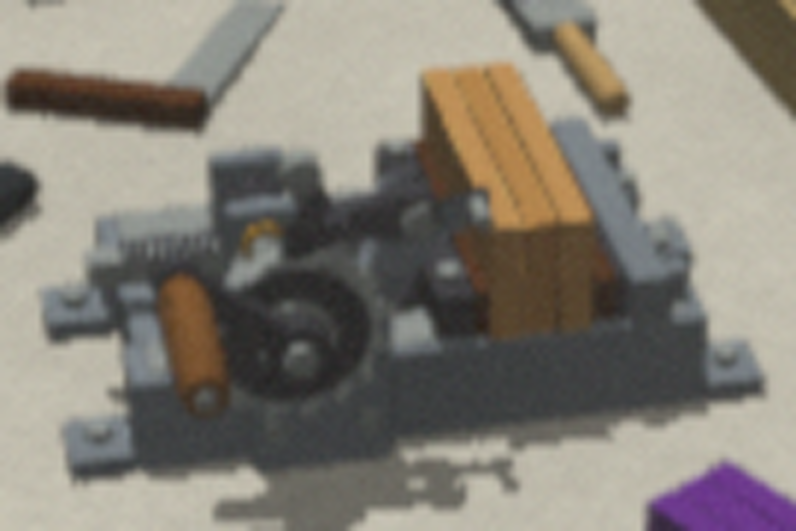

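View pics/c3.png

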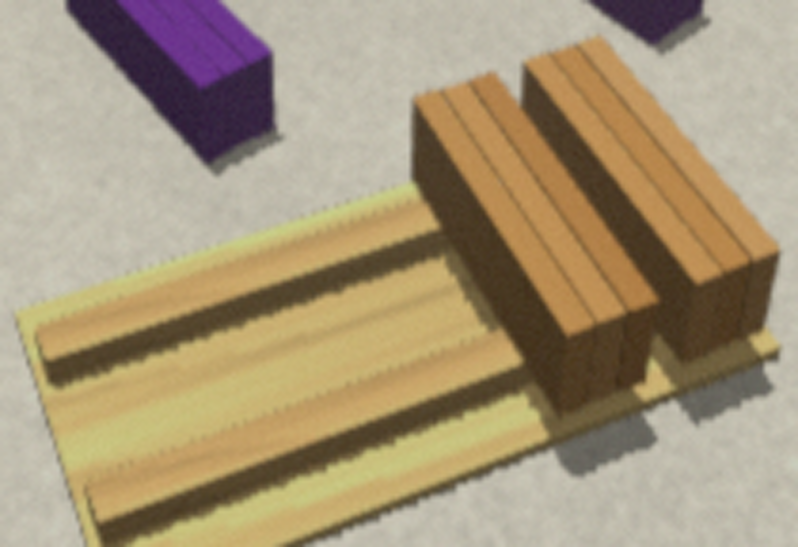

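View pics/c4.png

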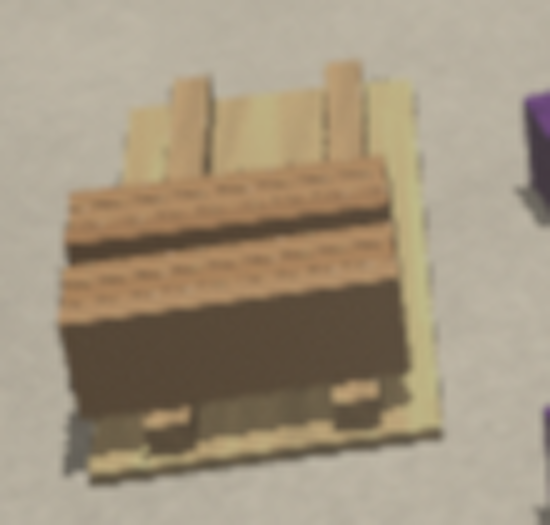

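Run:
```python
from h import *
for n in ['scene0','side0']:
    d=load(n);c=cloud(d); hsv=cv2.cvtColor(d['img'],cv2.COLOR_RGB2HSV); wood=(hsv[...,0]<25)&(hsv[...,1]>80)
    def rect(m,lab):
        k,l,s,_=cv2.connectedComponentsWithStats(m.astype(np.uint8))
        for i in range(1,k):
            if s[i,4]<60: continue
            P=c[l==i]; r=cv2.minAreaRect((P[:,:2]*1000).astype(np.float32)); print(n,lab,s[i,4],'c',np.round(r[0],1),'wh',np.round(r[1],1),'a',round(r[2],2),'z',np.median(P[:,2]).round(4),'pix',s[i,:2]+s[i,2:4]//2)
    x,y,z=c[...,0],c[...,1],c[...,2]
    rect(wood&(abs(z-.110)<.005)&(x<1.0)&(abs(y)<.35),'blank')
    rect(wood&(abs(z-.089)<.005)&(x<1.0),'dried')
    rect(wood&(abs(z-.029)<.004)&(x<1.0),'batten')
    rect((abs(z-.009)<.003)&(x<1.0)&(y<0),'board')
# key pixels
d=load('side0')
s=5.9
for lab,u,v,zz in [('grip mid',165+192/s,115+340/s,None),('shaft end',165+300/s,115+355/s,None),('tab?',165+255/s,115+240/s,None),('jawtab',165+475/s,115+208/s,None)]:
    print(lab,(round(u),round(v)),p3(d,u,v).round(4))
d=load('scene0');s=6
for lab,u,v in [('grip',270+70/s,165+38/s),('tab',270+210/s,165+22/s),('pivot?',270+238/s,165+186/s),('crankhub',270+150/s,165+178/s)]:
    print(lab,(round(u),round(v)),p3(d,u,v).round(4))
```

```text
scene0 blank 786 c [625.4 195.4] wh [157.8  50.2] a 85.27 z 0.1096 pix [352 212]
scene0 blank 167 c [838.2 -23.4] wh [54.9 33.6] a 79.65 z 0.1097 pix [273 278]
scene0 dried 66 c [-386.5 1127.7] wh [137.   63.2] a 63.88 z 0.0892 pix [495  74]
scene0 dried 756 c [ 532.3 -334.7] wh [ 52.  159.3] a 7.08 z 0.0889 pix [136 210]
scene0 dried 860 c [ 596.4 -325.3] wh [ 52.6 159.1] a 7.81 z 0.0888 pix [136 225]
scene0 dried 221 c [645.2 192.9] wh [155.4  11.6] a 84.61 z 0.0889 pix [352 223]
scene0 batten 1487 c [ 43.3 614.6] wh [482.4 184.2] a 2.74 z 0.0314 pix [424 137]
scene0 batten 129 c [ 357.7 -299.4] wh [105.2  20.6] a 8.02 z 0.0297 pix [159 192]
scene0 batten 144 c [ 366.5 -389.7] wh [109.6  22.5] a 7.64 z 0.0298 pix [127 196]
scene0 batten 69 c [500.9 663.3] wh [86.   8.8] a 8.54 z 0.0293 pix [501 200]
scene0 batten 192 c [ 746.7 -460.7] wh [24.5 83.9] a 86.6 z 0.0263 pix [ 70 292]
scene0 batten 94 c [855.1 444.9] wh [ 6.4 85.4] a 0.4 z 0.029 pix [492 297]
scene0 batten 229 c [839.7  76.9] wh [45.  34.4] a 65.93 z 0.0284 pix [319 305]
scene0 batten 62 c [855.7 355. ] wh [55.3  9.3] a 
[... 1989 characters left out ...]
8] wh [  6.6 411.5] a 2.0 z 0.0088 pix [448 277]
side0 board 129 c [ 651.3 -110.2] wh [ 44.1 163.6] a 39.72 z 0.0089 pix [304 233]
side0 board 96 c [ 377.7 -125.5] wh [ 43.5 163.1] a 35.73 z 0.0093 pix [194 261]
side0 board 901 c [ 50.8 -53.9] wh [105.4 106.2] a 0.49 z 0.0109 pix [ 28 270]
side0 board 5784 c [ 466.5 -334.8] wh [340.1 173.4] a 6.37 z 0.0085 pix [254 336]
grip mid (198, 173) [0.4407 0.0187 0.1393]
shaft end (216, 175) [0.495  0.0703 0.0902]
tab? (208, 156) [0.4975 0.1671 0.0916]
jawtab (246, 150) [0.5809 0.0985 0.1326]
grip (282, 171) [0.4567 0.0488 0.1333]
tab (305, 169) [0.5091 0.1009 0.1677]
pivot? (310, 196) [0.582  0.1009 0.1312]
crankhub (295, 195) [0.5052 0.0786 0.0878]
```

Run:
```python
from h import *
d=load('side0');c=cloud(d)
x,y,z=c[...,0],c[...,1],c[...,2]
# clamp -y face of bed
P=None
for zr in [(.012,.045)]:
    m=(z>zr[0])&(z<zr[1])&(x>.40)&(x<.72)&(y>.05)&(y<.16)
    P=c[m]; 
    a=np.linalg.lstsq(np.c_[P[:,0],np.ones(len(P))],P[:,1],rcond=None)[0]
    for _ in range(8):
        r=P[:,1]-P[:,:2][:,0]*a[0]-a[1]; k=abs(r)<.004
        a=np.linalg.lstsq(np.c_[P[k,0],np.ones(k.sum())],P[k,1],rcond=None)[0]
    print('face',a,k.sum(),len(P),np.degrees(np.arctan(a[0])))
# composite of points, clamp frame
d2=load('scene0')
yaw=np.radians(-4.5); Rm=np.array([[np.cos(yaw),-np.sin(yaw)],[np.sin(yaw),np.cos(yaw)]])
o=np.array([.55,.18])
img=np.full((560,780,3),255,np.uint8)
for dd in (d,d2):
    cc=cloud(dd); q=(cc[...,:2]-o)@Rm; X,Y,Z=q[...,0],q[...,1],cc[...,2]
    m=(abs(X)<.2)&(Y>-.25)&(Y<-.05)&(Z>.003)&(Z<.22)
    for (a,b,e,col) in zip(X[m],Y[m],Z[m],dd['img'][m]):
        u=int(390+a*2400); 
        hue=int((b+.25)/.2*150); cl=cv2.cvtColor(np.uint8([[[hue,255,255-(80 if dd is d2 else 0)]]]),cv2.COLOR_HSV2BGR)[0,0].tolist()
        cv2.circle(img,(u,int(540-e*2400)),3,cl,-1)
for k in range(-15,16,5): cv2.putText(img,str(k*10),(390+k*24,555),0,.4,0,1)
for k in range(0,21,5): cv2.putText(img,str(k*10),(2,540-k*24),0,.4,0,1)
cv2.imwrite('pics/xz.png',img)
```

```text
face [-0.07178588  0.16142571] 665 939 -4.105984767949874
```

View pics/xz.png

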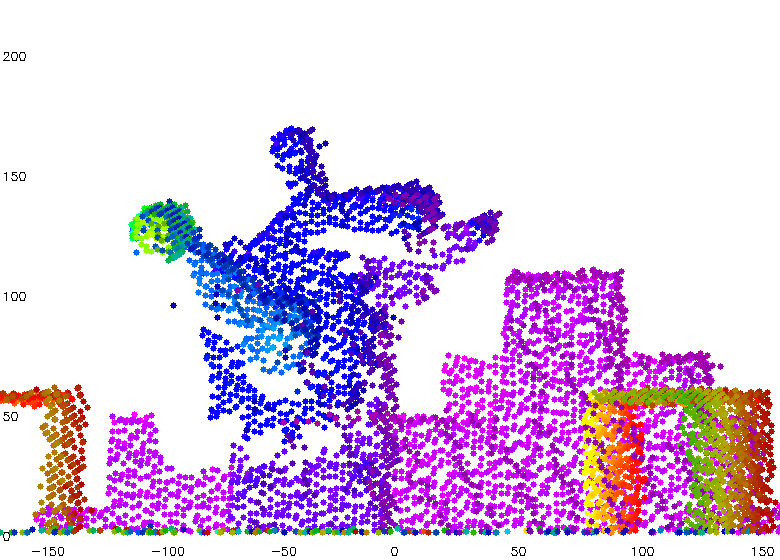

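The x–z composite shows the tab (blue disc) at about X=-42, z=161 mm and the pawl's hinge near X=+8, z=136. The grip is at X=-98, z=128, all offsets from (0.55, 0.18). These fit the given sizes: 65 mm at 40°, and 55 mm from pin to tab.

```bash
cat >> h.py <<'E'
yaw=np.radians(-4.3); Rm=np.array([[np.cos(yaw),-np.sin(yaw)],[np.sin(yaw),np.cos(yaw)]]); O=np.array([.55,.18])
def toC(c): c=np.asarray(c); q=(c[...,:2]-O)@Rm; return np.concatenate([q,c[...,2:]],-1)*1000
def toW(X,Y): return O+Rm@np.array([X,Y])/1000
E
python3 - <<'E'
from h import *
for n in ['side0','scene0']:
    q=toC(cloud(load(n))); X,Y,Z=q[...,0],q[...,1],q[...,2]
    def st(lab,m):
        if m.sum()<5: print(n,lab,m.sum()); return
        P=q[m]; print(n,lab,m.sum(),'X',np.percentile(P[:,0],[2,50,98]).round(1),'Y',np.percentile(P[:,1],[2,50,98]).round(1),'Z',np.percentile(P[:,2],[2,50,98]).round(1))
    N=(Y>-250)&(Y<-50)
    st('tab',N&(abs(X+42)<13)&(Z>152)&(Z<180))
    st('pawlarm',N&(X>-30)&(X<22)&(Z>130)&(Z<155))
    st('rest',N&(X>24)&(X<45)&(Z>112)&(Z<140))
    st('grip',N&(X>-118)&(X<-80)&(Z>112)&(Y<-120))
    st('crankarm',N&(X>-80)&(X<-50)&(Z>95)&(Z<125)&(Y<-85))
    st('blank',(Y>-90)&(Y<100)&(X>40)&(X<100)&(Z>85)&(Z<115))
    st('fence',(Y>-90)&(Y<100)&(X>95)&(X<150)&(Z>70)&(Z<85))
    st('jaw',(Y>-90)&(Y<100)&(X>0)&(X<43)&(Z>60)&(Z<85))
    st('hub',N&(abs(X+45)<15)&(abs(Z-85)<12)&(Y<-110))
    st('high',(Y>-60)&(Y<100)&(X>-150)&(X<30)&(Z>85))
E
```

```text
side0 tab 52 X [-49.  -41.4 -32.5] Y [-92.4 -87.2 -77.6] Z [152.8 162.8 170.9]
side0 pawlarm 158 X [-28.2  -2.1  16.8] Y [-95.6 -87.6 -60.8] Z [130.7 141.2 147. ]
side0 rest 54 X [24.2 34.3 43.2] Y [-88.8 -70.4 -61.9] Z [116.6 130.  134.6]
side0 grip 201 X [-107.6  -97.8  -87. ] Y [-194.9 -169.8 -124. ] Z [121.8 134.8 138.6]
side0 crankarm 141 X [-79.5 -64.4 -51. ] Y [-109.3 -103.4  -85.9] Z [ 95.7 108.7 123.2]
side0 blank 657 X [47.1 69.1 93.8] Y [-61.5  -0.6  95.2] Z [ 86.9 108.4 111.5]
side0 fence 247 X [ 99.1 119.  131.5] Y [-60.1  -6.2  92.1] Z [70.6 74.9 77.7]
side0 jaw 166 X [19.4 31.1 42.3] Y [-57.6 -27.6  88.9] Z [61.4 73.9 81. ]
side0 hub 22 X [-53.8 -48.6 -41.2] Y [-116.2 -112.7 -110.6] Z [78.3 84.9 91.6]
side0 high 189 X [-65.4 -51.3 -31.5] Y [-19.6  20.4  44.9] Z [ 86.6  97.5 106.2]
scene0 tab 37 X [-41.  -33.8 -29.7] Y [-87.2 -81.5 -76.4] Z [152.9 163.8 170.8]
scene0 pawlarm 147 X [-28.6  10.8  20.3] Y [-92.5 -79.  -58.5] Z [131.6 142.4 149.6]
scene0 rest 42 X [27.5 40.1 44.1] Y [-86.1 -70.2 -61.6] Z [123.5 131.6 135.4]
scene0 grip 228 X [-101.4  -88.9  -83.1] Y [-190.4 -155.3 -120.6] Z [117.8 132.1 139.1]
scene0 crankarm 67 X [-76.7 -63.2 -51.2] Y [-105.2 -100.   -87.3] Z [ 97.8 109.1 122.7]
scene0 blank 1286 X [50.4 89.1 97.5] Y [-56.8  20.   96.6] Z [ 86.2 108.4 111.9]
scene0 fence 833 X [ 95.4 117.2 135.6] Y [-55.2  18.4  95.4] Z [70.4 75.6 83.3]
scene0 jaw 10 X [0.1 0.6 3.2] Y [-66.4 -63.1 -59.7] Z [60.3 65.7 82.9]
scene0 hub 0
scene0 high 334 X [-58.8 -40.3  14.7] Y [-58.3   9.7  63.7] Z [ 85.7  94.2 130.8]
```

Run:
```python
from h import *
p=bot.observe()['position']
print(p,toW(-80,-85)*1000, (toW(-80,-85)-p[:2])*1000)
```

```text
[0.19685687 0.53971075 0.2305929 ] [463.85199754 101.2375618 ] [ 266.99512349 -438.47318369]
```

```bash
python3 -m inch '30 -50 30 0 0 -8 1; 60 -100 30 0 0 -17 1; 90 -150 30 0 0 -26 1; 120 -200 30 0 0 -35 1; 150 -250 30 0 0 -44 1; 180 -300 30 0 0 -53 1; 210 -350 30 0 0 -62 1; 240 -400 30 0 0 -70 1; 267 -438 30 0 0 -74.3 1; 267 -438 30 0 0 -74.3 1; 267 -438 30 0 0 -74.3 1'
python3 - <<'E'
from h import *
for n in ['side','wrist']: shot(n,n+'1')
o=bot.observe(); print(toC(o['position']),R.from_quat(np.roll(o['eef_rot'],-1)).as_matrix().round(3),o['wrist_force'].round(1),o['grip_width'])
crop('side1',150,320,60,200,4.7,'c5')
E
```

```text
time: 1.52
position: [0.4634, 0.1023, 0.2609]
eef_rot: [-0.001, 0.733, 0.68, -0.0]
wrist_force: [-1.0, -0.3, -0.3]
grip_width: -0.0002
[-80.91723654 -83.22069979 261.09244625] [[ 0.074  0.997 -0.001]
 [ 0.997 -0.074  0.   ]
 [ 0.    -0.001 -1.   ]] [ 0.2 -0.1 -1.1] -0.00034717183817365474
```

View pics/c5.png

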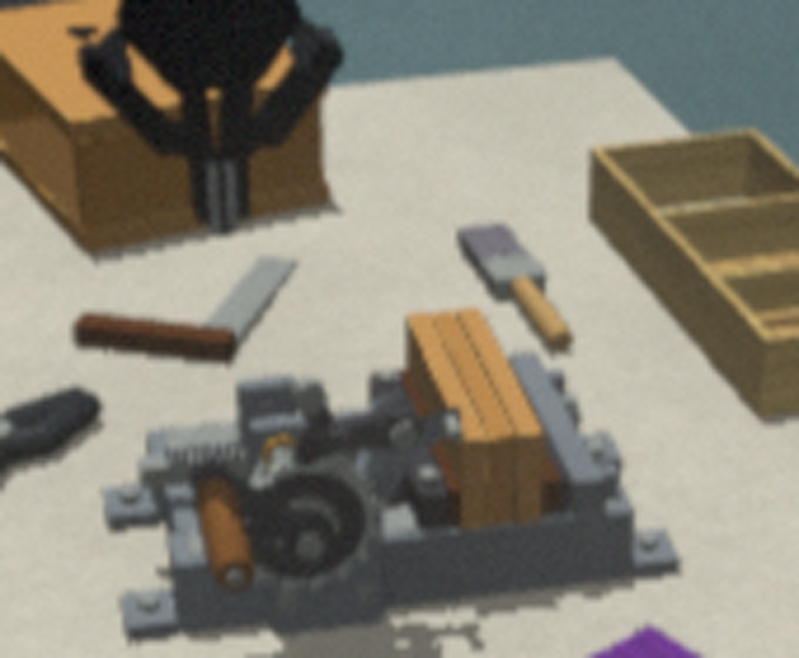

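View pics/wrist1.png

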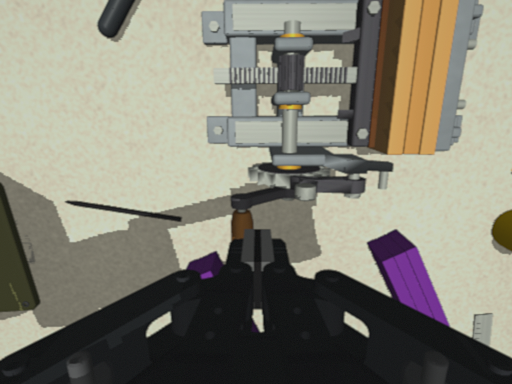

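Run:
```python
from h import *
q=toC(cloud(load('wrist1'))); X,Y,Z=q[...,0],q[...,1],q[...,2]
def st(lab,m):
    if m.sum()<5: print(lab,m.sum()); return
    P=q[m]; print(lab,m.sum(),'X',np.percentile(P[:,0],[1,50,99]).round(1),'Y',np.percentile(P[:,1],[1,50,99]).round(1),'Z',np.percentile(P[:,2],[1,50,99]).round(1))
N=(Y>-250)&(Y<-50)
st('tab',N&(abs(X+42)<15)&(Z>155)&(Z<180))
st('pawlarm',N&(X>-25)&(X<22)&(Z>135)&(Z<155))
st('grip',N&(X>-118)&(X<-80)&(Z>118)&(Z<145)&(Y<-112))
st('crank',N&(X>-118)&(X<-70)&(Z>110)&(Z<145)&(Y>-112))
st('blank',(Y>-90)&(Y<110)&(X>40)&(X<105)&(Z>104)&(Z<115))
m=(Y>-90)&(Y<110)&(X>40)&(X<105)&(Z>106)&(Z<115)
print(cv2.minAreaRect(q[m][:,:2].astype(np.float32)))
v,u=np.where(N&(abs(X+42)<15)&(Z>155)&(Z<180)); print(u.min(),u.max(),v.min(),v.max())
crop('wrist1',190,460,0,240,2.9,'c6')
```

```text
tab 348 X [-49.3 -41.7 -32.7] Y [-88.4 -81.2 -76.8] Z [155.5 167.6 170.4]
pawlarm 1196 X [-24.2   2.2  17.4] Y [-93.5 -78.2 -59.3] Z [135.4 142.4 147.3]
grip 504 X [-107.8  -97.9  -85.6] Y [-139.2 -122.2 -112.1] Z [125.3 134.8 138.3]
crank 659 X [-106.7  -88.3  -70.4] Y [-111.7  -98.7  -77.6] Z [110.4 126.7 137.8]
blank 8129 X [47.7 70.5 94.4] Y [-57.1  15.5  75.1] Z [105.1 108.9 110.7]
((71.42970275878906, 8.530567169189453), (48.580078125, 135.52268981933594), 0.3111402094364166)
295 316 183 200
```

View pics/c6.png

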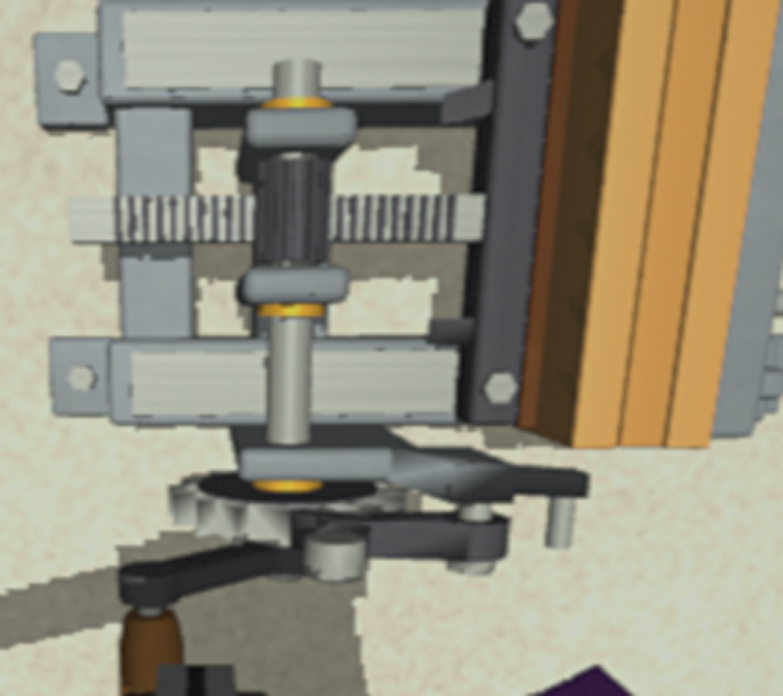

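```bash
python3 -m inch '0 1 -40 0 0 0 1; 0 1 -80 0 0 0 1; 0 1 -109 0 0 0 1; 0 1 -109 0 0 0 1; 5 1 -109 0 0 0 1;10 0 -109 0 0 0 1;10 0 -109 0 0 0 1'
python3 - <<'E'
from h import *
shot('side','side2')
o=bot.observe(); print(toC(o['position']),o['wrist_force'].round(1))
crop('side2',165,300,95,205,5.9,'c7')
E
```

```text
time: 2.5
position: [0.4757, 0.1023, 0.1535]
eef_rot: [0.001, 0.733, 0.68, 0.001]
wrist_force: [0.2, -0.1, -0.4]
grip_width: -0.0004
[-68.94852558 -83.18952632 153.19806746] [ 1.1  0.2 -0.5]
```

View pics/c7.png

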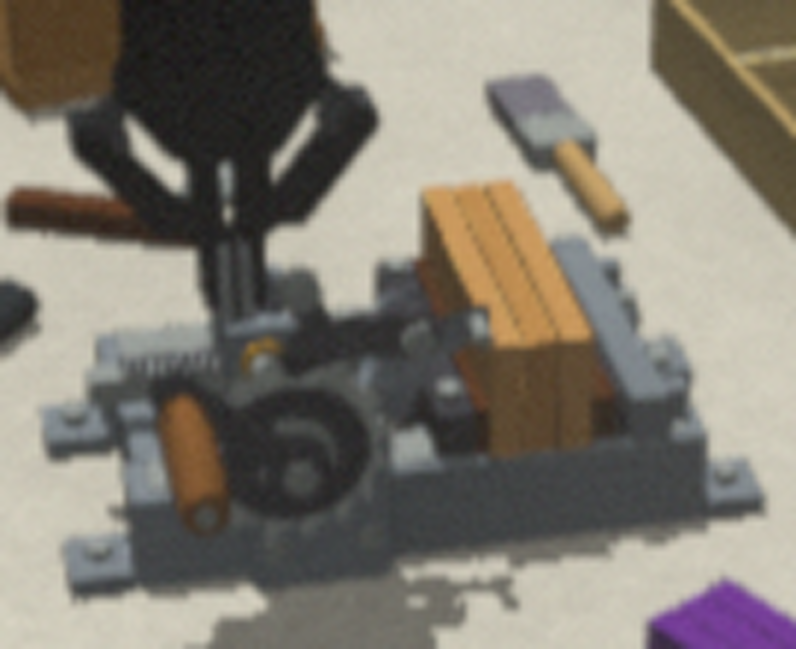

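```bash
python3 -m inch '6 0 0 0 0 0 1; 10 -1 4 0 0 0 1; 13 -1 8 0 0 0 1; 18 -1 13 0 0 0 1; 23 -2 18 0 0 0 1; 30 -2 23 0 0 0 1;30 -2 23 0 0 0 1'
python3 - <<'E'
from h import *
shot('side','side3')
o=bot.observe(); print(toC(o['position']),o['wrist_force'].round(1))
crop('side3',165,300,95,205,5.9,'c8')
E
```

```text
time: 3.42
position: [0.501, 0.1003, 0.1768]
eef_rot: [-0.002, 0.733, 0.68, -0.002]
wrist_force: [-11.5, 2.2, 15.7]
grip_width: 0.0001
[-43.03303304 -83.10270689 176.68250779] [-11.9   0.6  15.3]
```

View pics/c8.png

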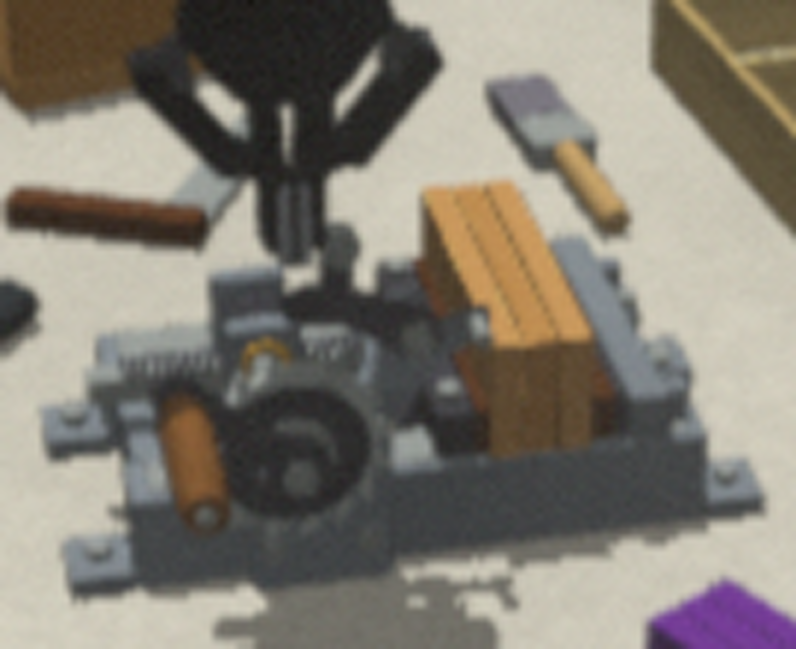

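```bash
python3 -m inch '0 0 5 0 0 0 1; 6 0 8 0 0 0 1; 13 -1 12 0 0 0 1; 20 -1 14 0 0 0 1; 20 -1 14 0 0 0 1'
python3 - <<'E'
from h import *
shot('side','side4')
o=bot.observe(); print(toC(o['position']),o['wrist_force'].round(1))
crop('side4',165,300,85,195,5.9,'c9')
E
```

```text
time: 4.1
position: [0.5268, 0.0987, 0.1907]
eef_rot: [0.002, 0.733, 0.68, 0.001]
wrist_force: [-1.7, -1.7, 7.1]
grip_width: 0.0002
[-17.405703   -82.844503   190.57693955] [-1.2 -1.2  7.1]
```

View pics/c9.png

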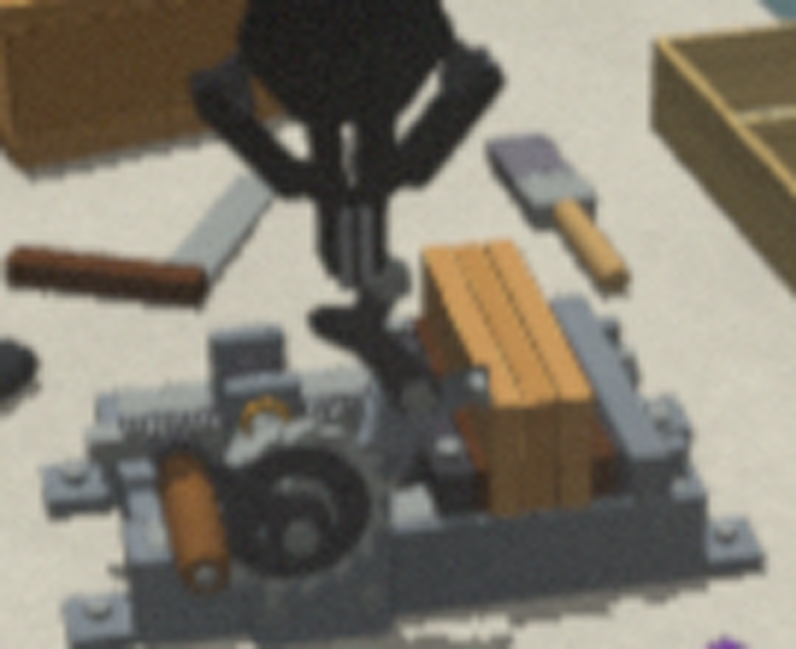

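```bash
python3 -m inch '-4 0 0 0 0 0 1; -4 0 -5 0 0 0 1; 4 0 -4 0 0 0 1; 10 -1 -3 0 0 0 1; 16 -1 -2 0 0 0 1; 16 -1 -2 0 0 0 1'
python3 - <<'E'
from h import *
shot('side','side5')
o=bot.observe(); print(toC(o['position']),o['wrist_force'].round(1))
crop('side5',165,300,85,195,5.9,'c10')
E
```

```text
time: 4.9
position: [0.5422, 0.0982, 0.1883]
eef_rot: [0.001, 0.733, 0.68, 0.002]
wrist_force: [-0.6, -0.6, 0.7]
grip_width: -0.0
[ -2.90737876 -82.30398659 187.35569464] [-0.4  0.7  0.6]
```

View pics/c10.png

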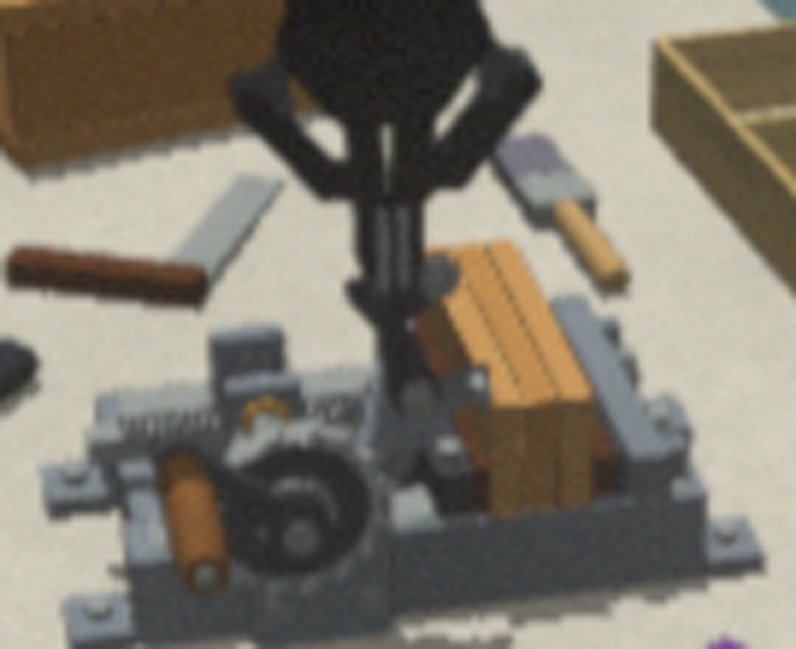

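```bash
python3 -m inch '7 0 2 0 0 0 1; 14 -1 3 0 0 0 1; 21 -1 3 0 0 0 1; 27 -2 3 0 0 0 1;27 -2 3 0 0 0 1'
python3 - <<'E'
from h import *
shot('side','side6')
o=bot.observe(); print(toC(o['position']),o['wrist_force'].round(1))
crop('side6',165,300,85,195,5.9,'c11')
E
```

```text
time: 5.58
position: [0.5677, 0.0961, 0.1901]
eef_rot: [0.0, 0.733, 0.68, -0.0]
wrist_force: [0.1, 0.6, -0.6]
grip_width: 0.0001
[ 23.46549179 -82.36956476 190.08491754] [-0.7 -0.7  0.1]
```

View pics/c11.png

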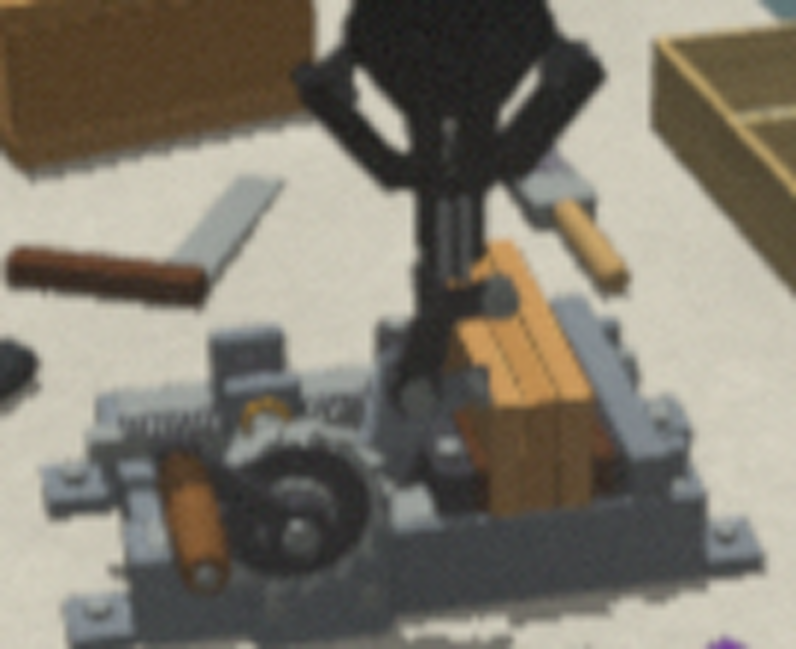

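```bash
python3 -m inch '8 0 1 0 0 0 1; 16 -1 3 0 0 0 1; 16 -1 20 0 0 0 1; 16 -1 45 0 0 0 1; 16 -1 70 0 0 0 1; 16 -1 70 0 0 0 1'
python3 - <<'E'
from h import *
shot('side','side7')
o=bot.observe(); print(toC(o['position']),o['wrist_force'].round(1))
crop('side7',165,300,85,195,5.9,'c12')
E
```

```text
time: 6.38
position: [0.5851, 0.0953, 0.2627]
eef_rot: [0.002, 0.733, 0.68, 0.002]
wrist_force: [0.5, -0.5, -0.2]
grip_width: 0.0004
[ 40.21369198 -82.02203301 261.03464305] [-0.  -0.5 -0.2]
```

View pics/c12.png

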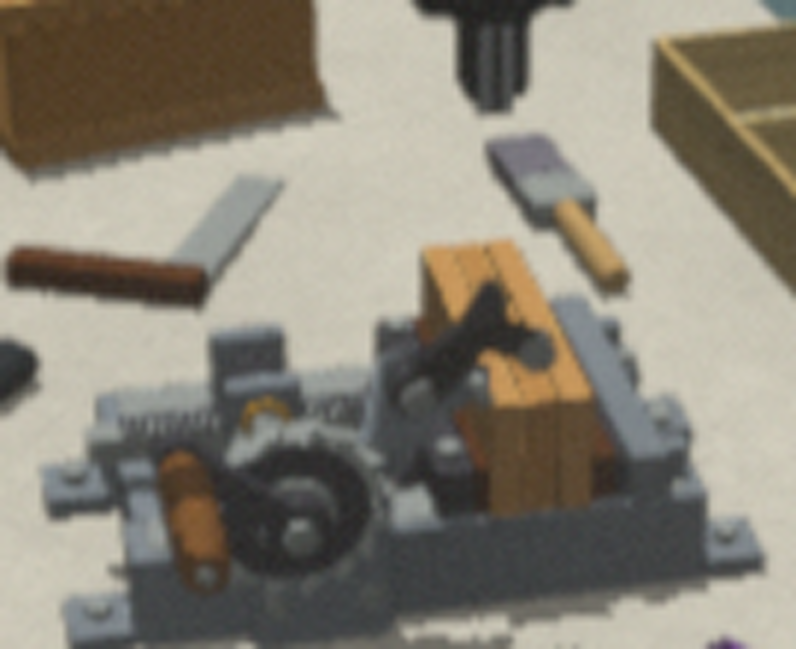

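```bash
python3 -m inch '-45 -16 0 0 0 0 1; -90 -32 0 0 0 0 1; -135 -49 0 0 0 0 1; -177 -65 0 0 0 0 1; -177 -65 -40 0 0 0 1; -177 -65 -90 0 0 0 1; -177 -65 -140 0 0 0 1;  -177 -65 -143 0 0 0 1; -177 -65 -143 0 0 0 1'
python3 - <<'E'
from h import *
shot('side','side8');d=shot('wrist','wrist8')
o=bot.observe(); print(toC(o['position']),o['wrist_force'].round(1))
crop('side8',150,300,95,215,5.2,'c13')
q=toC(cloud(load('side8'))); X,Y,Z=q[...,0],q[...,1],q[...,2]
m=(X>-115)&(X<-80)&(Z>112)&(Z<145)&(Y<-112)&(Y>-210); P=q[m];print(m.sum(),np.percentile(P,[2,50,98],axis=0).round(1))
E
```

```text
time: 7.55
position: [0.4063, 0.0302, 0.1175]
eef_rot: [-0.0, 0.733, 0.68, -0.0]
wrist_force: [-0.4, 0.1, 1.5]
grip_width: 0.0001
[-130.64997982 -160.10706142  118.72359984] [ 0.7 -0.3  0.2]
195 [[-107.5 -194.9  120.1]
 [ -97.5 -170.9  134.9]
 [ -86.8 -126.1  138.3]]
```

View pics/c13.png

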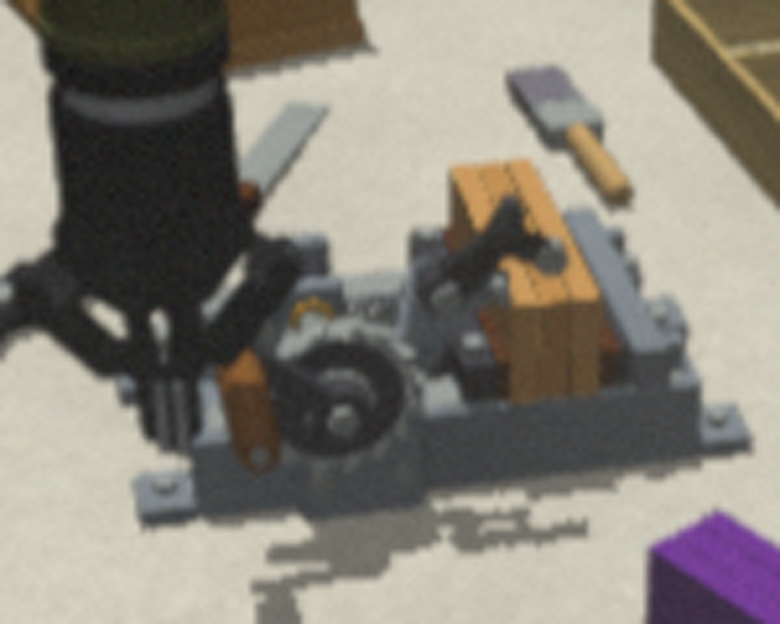

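View pics/wrist8.png

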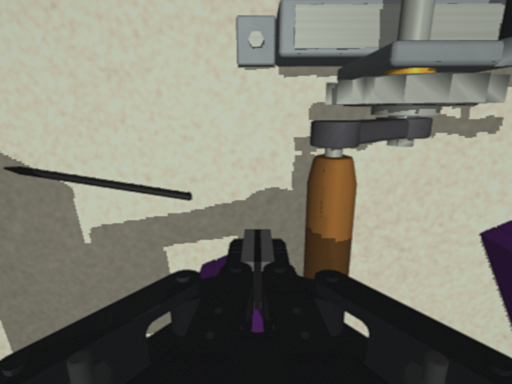

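```bash
python3 -m inch '0 0 2 0 0 0 1; 11 -1 2 0 0 0 1; 19 -1 10 0 0 0 1; 28 -2 17 0 0 0 1; 39 -3 21 0 0 0 1; 50 -4 25 0 0 0 1; 61 -5 26 0 0 0 1; 72 -5 26 0 0 0 1; 72 -5 26 0 0 0 1'
python3 - <<'E'
from h import *
shot('side','side9')
o=bot.observe(); print(toC(o['position']),o['wrist_force'].round(1))
crop('side9',150,300,95,215,5.2,'c14')
E
```

```text
time: 8.78
position: [0.4803, 0.0249, 0.1434]
eef_rot: [0.001, 0.733, 0.68, 0.001]
wrist_force: [0.1, -0.4, 0.5]
grip_width: -0.0001
[ -58.77841126 -159.83970191  143.2267944 ] [-0.6 -0.  -0.2]
```

View pics/c14.png

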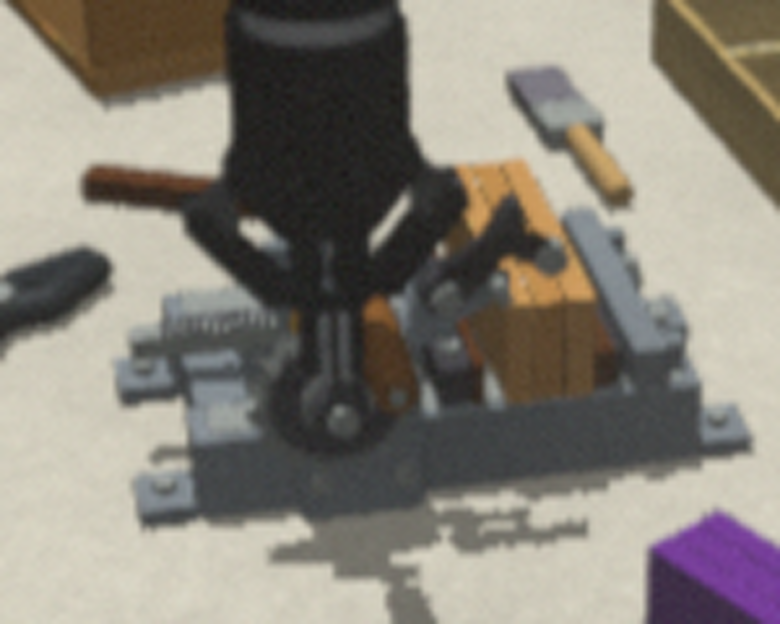

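```bash
python3 -m inch '11 -1 -2 0 0 0 1; 22 -2 -7 0 0 0 1; 31 -2 -14 0 0 0 1; 40 -3 -22 0 0 0 1; 46 -3 -30 0 0 0 1; 46 -3 -30 0 0 0 1'
python3 - <<'E'
from h import *
shot('side','side10')
o=bot.observe(); print(toC(o['position']),o['wrist_force'].round(1))
crop('side10',150,300,95,215,5.2,'c15')
q=toC(cloud(load('side10'))); X,Y,Z=q[...,0],q[...,1],q[...,2]
m=(Y>-50)&(Y<90)&(X>-10)&(X<60)&(Z>70)&(Z<82); P=q[m];print('jaw',m.sum(),np.percentile(P,[2,50,98],axis=0).round(1))
m=(Y>-60)&(Y<100)&(X>30)&(X<110)&(Z>106)&(Z<116); P=q[m];print('blank',m.sum(),np.percentile(P,[2,50,98],axis=0).round(1))
hsv=cv2.cvtColor(load('side10')['img'],cv2.COLOR_RGB2HSV)
m=(Y>-210)&(Y<-115)&(X>-30)&(X<60)&(Z>60)&(hsv[...,1]>90); P=q[m];print('grip',m.sum(),np.percentile(P,[2,50,98],axis=0).round(1))
E
```

```text
time: 9.57
position: [0.5245, 0.0221, 0.1123]
eef_rot: [-0.0, 0.733, 0.68, -0.0]
wrist_force: [-0.7, 0.2, 0.6]
grip_width: 0.0003
[ -13.75401829 -159.34864341  112.77655557] [ 0.2  0.5 -0.1]
jaw 11 [[ -9.2 -46.1  70.4]
 [ -4.6  13.2  71.3]
 [ 45.2  29.3  77.4]]
blank 114 [[ 63.2 -59.2 106.6]
 [ 84.3 -24.8 109.3]
 [ 91.5  91.5 111.4]]
grip 244 [[ -29.1 -197.5  119.4]
 [   4.4 -185.7  154.2]
 [  39.3 -130.6  429.4]]
```

View pics/c15.png

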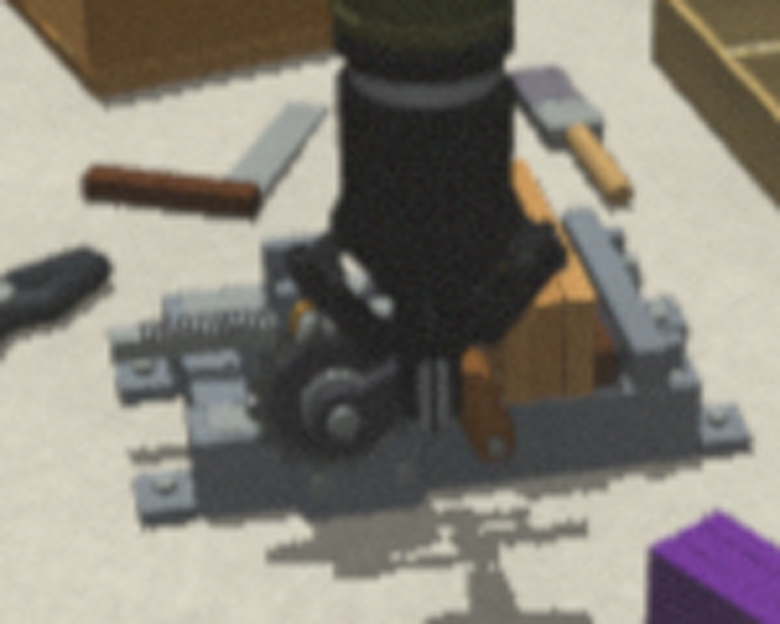

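```bash
python3 -m inch '-3 0 0 0 0 0 1; -3 0 38 0 0 0 1; 24 -2 40 0 0 0 1; 24 -2 40 0 0 0 1; 27 -2 22 0 0 0 1; 29 -2 8 0 0 0 1; 30 -2 -2 0 0 0 1; 31 -2 -12 0 0 0 1; 30 -2 -20 0 0 0 1; 29 -2 -26 0 0 0 1; 29 -2 -26 0 0 0 1'
python3 - <<'E'
from h import *
o=bot.observe(); print(toC(o['position']),o['wrist_force'].round(1))
E
python3 -m inch '0 0 40 0 0 0 1; 0 0 100 0 0 0 1; 0 0 160 0 0 0 1; -40 0 170 0 0 0 0.6; -80 0 170 0 0 0 0.3;-80 0 170 0 0 0 0;-80 0 170 0 0 0 0'
python3 - <<'E'
from h import *
for n in ['side','scene','wrist']: shot(n,n+'11')
crop('side11',150,300,95,215,5.2,'c16')
crop('scene11',270,400,165,280,6,'c17')
q=toC(cloud(load('side11'))); X,Y,Z=q[...,0],q[...,1],q[...,2]
m=(Y>-50)&(Y<90)&(X>-10)&(X<60)&(Z>70)&(Z<82); P=q[m];print('jaw',m.sum(),np.percentile(P,[2,50,98],axis=0).round(1))
m=(Y>-70)&(Y<110)&(X>30)&(X<110)&(Z>106)&(Z<116); P=q[m];print('blank',m.sum(),np.percentile(P,[2,50,98],axis=0).round(1), cv2.minAreaRect(P[:,:2].astype(np.float32)))
E
```

```text
time: 11.0
position: [0.5522, 0.0203, 0.0866]
eef_rot: [-0.001, 0.733, 0.68, -0.001]
wrist_force: [0.3, 0.7, 0.2]
grip_width: 0.0003
[  14.19328727 -159.05376603   86.63364344] [0.3 0.7 0.2]
time: 11.88
position: [0.4735, 0.0202, 0.2577]
eef_rot: [0.0, 0.733, 0.68, 0.001]
wrist_force: [0.5, -0.4, 1.2]
grip_width: 0.0721
jaw 162 [[ -9.4 -46.5  71.4]
 [  2.8  43.8  74.8]
 [ 45.   85.8  81.5]]
blank 315 [[ 44.7 -59.7 106.5]
 [ 69.2  37.3 109.1]
 [ 90.7  97.5 111.7]] ((68.21945190429688, 21.355972290039062), (48.016204833984375, 166.68577575683594), 0.7068100571632385)
```

View pics/c16.png

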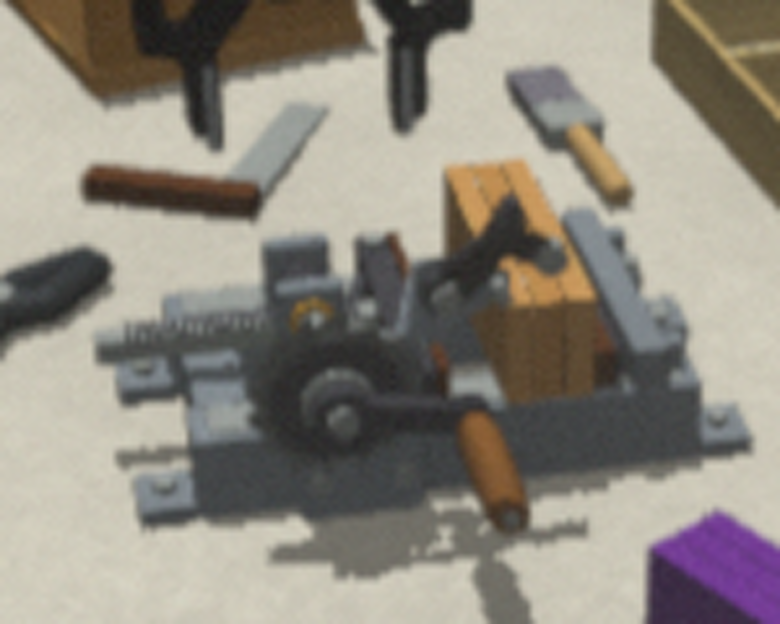

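View pics/c17.png

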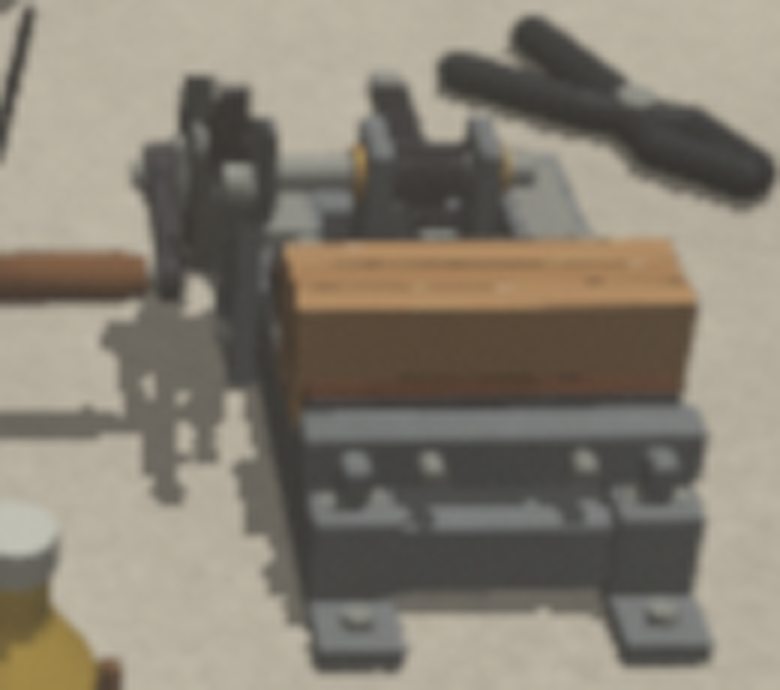

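View pics/wrist11.png

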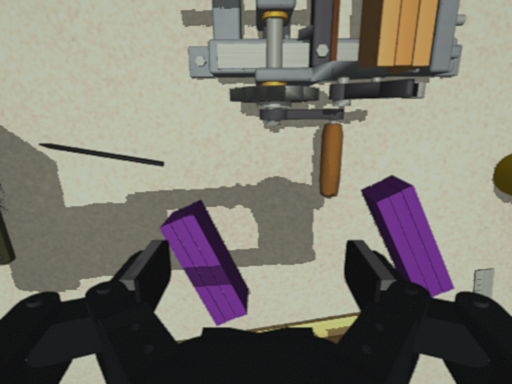

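```bash
python3 -m inch '35 41 0 0 0 0 0; 70 82 0 0 0 0 0; 105 123 0 0 0 0 0; 147 173 0 0 0 0 0; 147 173 -25 0 0 0 0; 147 173 -35 0 0 0 0;147 173 -35 0 0 0 0'
python3 - <<'E'
from h import *
for n in ['wrist','side']: shot(n,n+'12')
o=bot.observe(); print(toC(o['position']),R.from_quat(np.roll(o['eef_rot'],-1)).as_matrix()[:,1].round(4))
q=toC(cloud(load('wrist12'))); X,Y,Z=q[...,0],q[...,1],q[...,2]
m=(Y>-80)&(Y<120)&(X>30)&(X<110)&(Z>103)&(Z<117); P=q[m];print('blank',m.sum(),np.percentile(P,[1,50,99],axis=0).round(1), cv2.minAreaRect(P[:,:2].astype(np.float32)))
for y0 in (20,40,60,80):
    k=m&(abs(Y-y0)<4); print(y0,X[k].min() if k.any() else 0,X[k].max() if k.any() else 0)
E
```

```text
time: 12.9
position: [0.6192, 0.1926, 0.2208]
eef_rot: [-0.001, 0.734, 0.68, -0.002]
wrist_force: [-0.2, 0.2, -0.2]
grip_width: 0.0854
[ 69.0370481   17.78450382 222.83482932] [ 9.971e-01 -7.660e-02  4.000e-04]
blank 9353 [[ 45.4 -56.4 107.3]
 [ 68.9  30.8 109.1]
 [ 91.7  99.  110.8]] ((68.58487701416016, 20.546348571777344), (47.57811737060547, 160.1367645263672), 0.12964588403701782)
20 44.80036518042934 92.1924030778991
40 45.35224880461372 91.61439617062445
60 45.02940227900546 92.09222561636999
80 44.66671034050025 91.50370433631065
```

View pics/wrist12.png

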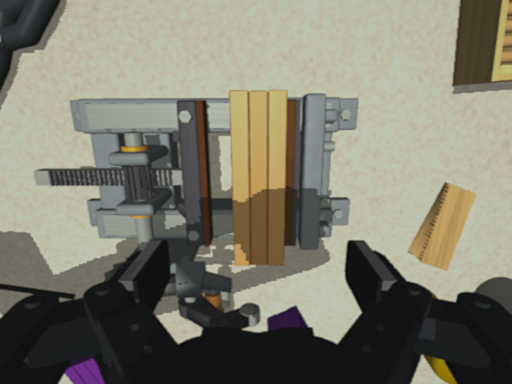

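View pics/side12.png

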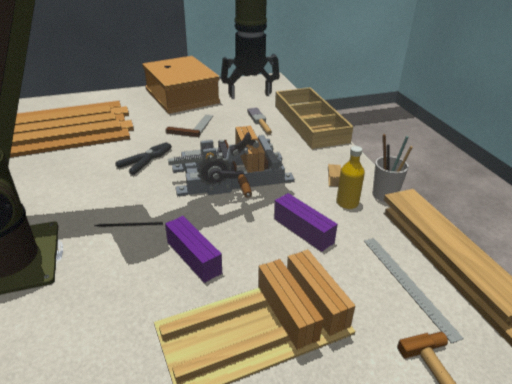

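```bash
python3 - <<'E'
from h import *
for n in ['wrist12','scene11','side11']:
    q=toC(cloud(load(n))); X,Y,Z=q[...,0],q[...,1],q[...,2]
    for y0,y1 in((0,18),(18,40)):
        m=(Y>y0)&(Y<y1)&(X>96)&(X<135); print(n,np.percentile(Z[m],[50,95,100]).round(1))
E
python3 -m inch '0 3 -50 0 0 0 0; 0 3 -90 0 0 0 0; 0 3 -125 0 0 0 0; 0 3 -140 0 0 0 0; 0 3 -140 0 0 0 0; 0 3 -140 0 0 0 0'
python3 - <<'E'
from h import *
for n in ['side']: shot(n,n+'13')
o=bot.observe(); print(toC(o['position']),o['wrist_force'].round(1))
crop('side13',190,310,75,195,5,'c18')
E
```

```text
wrist12 [286.2 294.6 302. ]
wrist12 [287.2 307.  313.8]
scene11 [71.3 77.2 79.1]
scene11 [70.7 77.3 93.4]
side11 [75.3 77.7 78.1]
side11 [74.5 76.9 77.4]
time: 13.75
position: [0.6216, 0.1964, 0.0843]
eef_rot: [0.001, 0.733, 0.68, 0.002]
wrist_force: [-0.2, -0.5, 0.5]
grip_width: 0.0854
[70.17218007 21.75523188 84.36613741] [ 0.4 -0.1 -0.8]
```

View pics/c18.png

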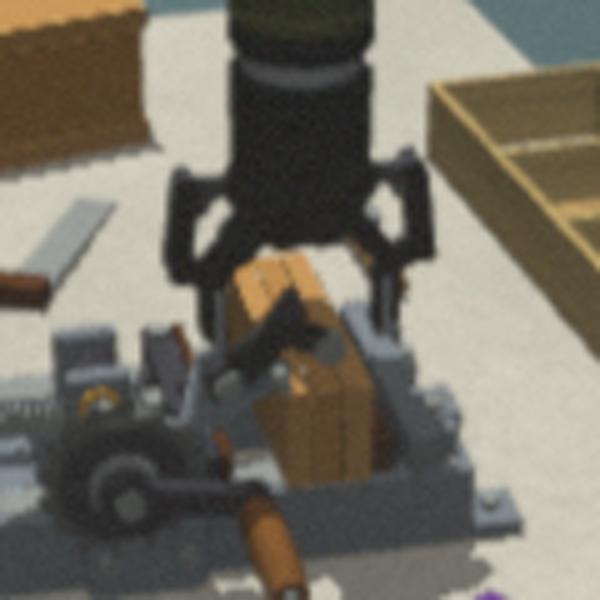

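```bash
python3 -m inch '-1 -1 -2 0 0 0 0; -1 -1 -2 0 0 0 0.3; -1 -1 -2 0 0 0 0.6; -1 -1 -2 0 0 0 0.8; -1 -1 -2 0 0 0 1; -1 -1 -2 0 0 0 1; -1 -1 -2 0 0 0 1; -1 -1 -2 0 0 0 1'
python3 -m inch '0 0 3 0 0 0 1; 0 0 10 0 0 0 1; 0 0 20 0 0 0 1; 0 0 20 0 0 0 1'
python3 - <<'E'
from h import *
for n in ['side']: shot(n,n+'14')
o=bot.observe(); print(toC(o['position']),o['wrist_force'].round(1),o['wrist_torque'].round(2),o['grip_width'])
crop('side14',190,310,75,195,5,'c19')
E
```

```text
time: 14.8
position: [0.6196, 0.1953, 0.0809]
eef_rot: [0.0, 0.733, 0.68, 0.001]
wrist_force: [-0.6, 0.2, 4.3]
grip_width: 0.0471
time: 15.3
position: [0.6198, 0.1954, 0.1014]
eef_rot: [0.0, 0.733, 0.68, 0.001]
wrist_force: [-0.2, 0.3, -2.7]
grip_width: 0.0471
[ 68.11286948  20.43206343 100.95788127] [ 0.6 -0.  -2.2] [-0.05 -0.   -0.01] 0.047218253040987944
```

View pics/c19.png

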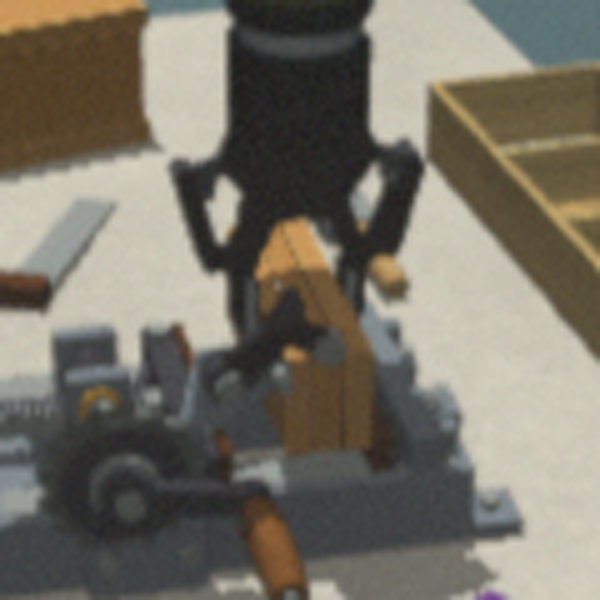

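```bash
python3 -m inch '1 8 20 0 0 0 1; 1 12 45 0 0 0 1; 1 12 75 0 0 0 1; 1 12 105 0 0 0 1; 1 12 135 0 0 0 1; 1 12 155 0 0 0 1; 1 12 155 0 0 0 1'
python3 - <<'E'
from h import *
for n in ['side']: shot(n,n+'15')
o=bot.observe(); print(o['position'],o['wrist_force'].round(1),o['grip_width'])
E
```

```text
time: 16.23
position: [0.6211, 0.2074, 0.2571]
eef_rot: [0.001, 0.733, 0.68, 0.002]
wrist_force: [0.6, -0.4, -2.6]
grip_width: 0.0472
[0.62017413 0.20720789 0.25552964] [-0.2  0.3 -3.8] 0.047104593671321075
```

View pics/side15.png

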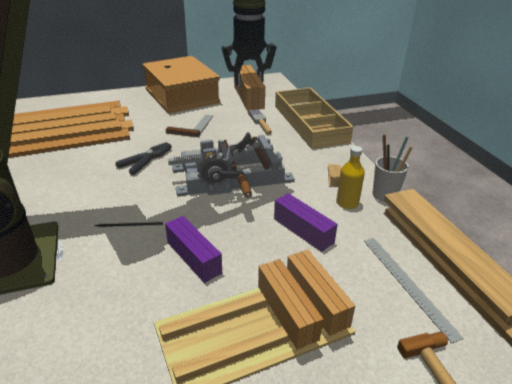

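Blank held and clear of the clamp, pawl still back. Carrying it to the board.

```bash
python3 -m inch '-12 -30 0 0 0 0 1; -30 -75 0 0 0 0 1; -50 -125 0 0 0 1 1; -70 -175 0 0 0 2 1; -90 -225 0 0 0 3 1; -110 -275 0 0 0 4 1; -130 -325 0 0 0 5 1; -150 -375 0 0 0 6 1; -170 -425 0 0 0 8 1; -190 -475 0 0 0 9 1; -208 -517 0 0 0 10 1; -220 -548 0 0 0 10.6 1'
python3 -m inch '0 0 -20 0 0 0 1; 0 0 -60 0 0 0 1; 0 0 -90 0 0 0 1; 0 0 -90 0 0 0 1'
python3 - <<'E'
from h import *
for n in ['side','wrist','scene']: shot(n,n+'16')
o=bot.observe(); print(o['position'],R.from_quat(np.roll(o['eef_rot'],-1)).as_matrix()[:,1].round(4),o['wrist_force'].round(1),o['grip_width'])
for n in ['side16','scene16']:
    d=load(n);c=cloud(d);hsv=cv2.cvtColor(d['img'],cv2.COLOR_RGB2HSV);wood=(hsv[...,0]<28)&(hsv[...,1]>70)
    x,y,z=c[...,0],c[...,1],c[...,2]
    for lab,m in [('held',wood&(abs(z-.194)<.012)&(y<-.1)),('dried',wood&(abs(z-.089)<.005)&(y<-.1)&(x<.8)),('batten',wood&(abs(z-.029)<.004)&(y<-.1)&(x<.7)),('board',(abs(z-.009)<.003)&(y<-.1)&(x<.7))]:
        k,l,s,_=cv2.connectedComponentsWithStats(m.astype(np.uint8))
        for i in range(1,k):
            if s[i,4]<80: continue
            P=c[l==i]; r=cv2.minAreaRect((P[:,:2]*1000).astype(np.float32)); print(n,lab,s[i,4],np.round(r[0],1),np.round(r[1],1),round(r[2],2),np.median(P[:,2]).round(3))
E
```

```text
time: 17.77
position: [0.3982, -0.3419, 0.2535]
eef_rot: [-0.002, 0.668, 0.744, -0.0]
wrist_force: [1.0, 0.8, -1.8]
grip_width: 0.0471
time: 18.27
position: [0.3975, -0.3384, 0.1617]
eef_rot: [-0.005, 0.668, 0.745, 0.0]
wrist_force: [-0.3, 0.4, -1.7]
grip_width: 0.0472
[ 0.4005304  -0.34121903  0.16585355] [9.940e-01 1.091e-01 6.000e-04] [ 0.5 -0.1 -1.5] 0.04705828520684193
side16 held 1667 [ 400.6 -360.1] [ 49.3 117.5] 6.43 0.19
side16 dried 1708 [ 595.2 -327.3] [ 48.7 161.6] 7.94 0.088
side16 dried 1848 [ 530.4 -336.6] [ 48.8 161.4] 6.95 0.088
side16 batten 175 [ 486.9 -286.3] [32.1 36.8] 81.94 0.028
side16 batten 562 [ 345.4 -302.5] [96.7 25.2] 6.53 0.028
side16 batten 1446 [ 410.4 -387.2] [207.2  30.9] 4.37 0.028
side16 board 108 [  62.1 -103.1] [77.5  5.9] 0.52 0.009
side16 board 3154 [ 404.5 -325.5] [218.9 139.6] 6.37 0.009
side16 board 2084 [ 478.6 -403.5] [331.9  32.3] 6.28 0.008
scene16 held 295 [ 398.7 -294.3] [48.6 70.2] 2.64 0.194
scene16 held 258 [ 411.7 -384.3] [45.2 62.8] 5.51 0.193
scene16 dried 756 [ 530.8 -335. ] [ 54.7 159.7] 7.12 0.089
scene16 dried 864 [ 596.3 -325.1] [ 55.2 158.7] 7.47 0.089
scene16 batten 134 [ 357.3 -299.4] [104.2  21.1] 7.37 0.029
scene16 batten 146 [ 364.8 -389. ] [109.5  21.8] 6.63 0.029
scene16 board 1015 [ 467.5 -332.3] [343.1 169.9] 6.25 0.009
scene16 board 318 [ 339.4 -347.7] [89.3 66.5] 6.2 0.009
scene16 board 124 [ 347.6 -418.7] [86.8 24.1] 6.83 0.009
```

View pics/side16.png

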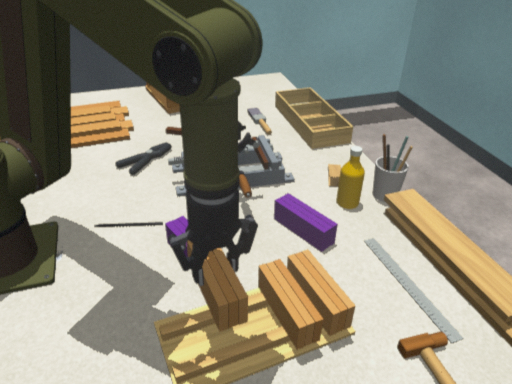

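View pics/wrist16.png

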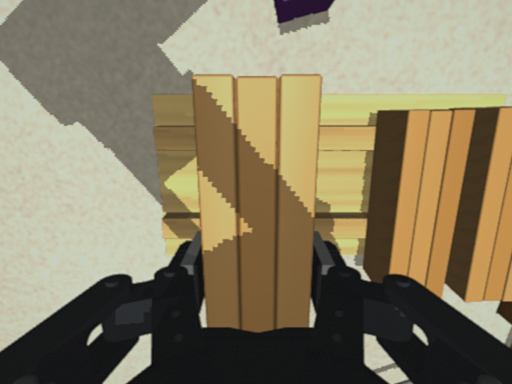

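```bash
python3 -m inch '0 0 -35 0 0 0 1; 0 0 -65 0 0 0 1; 0 0 -85 0 0 0 1; 0 0 -95 0 0 0 1; 0 0 -98 0 0 0 1; 0 0 -98 0 0 0 1; 0 0 -98 0 0 0 1'
python3 - <<'E'
from h import *
print([ (o['position'][2].round(4),o['wrist_force'].round(1)) for o in [bot.observe()]])
shot('side','side17'); crop('side17',150,360,200,384,3.2,'c20')
E
```

```text
time: 19.3
position: [0.4006, -0.3414, 0.0682]
eef_rot: [0.001, 0.667, 0.745, -0.0]
wrist_force: [-0.1, -0.3, -0.8]
grip_width: 0.047
[(np.float64(0.0682), array([-0.1, -0.3, -0.8]))]
```

View pics/c20.png

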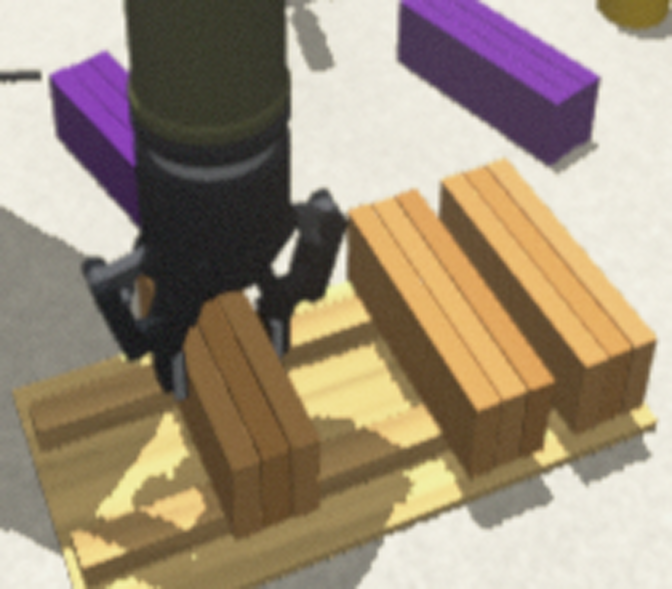

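```bash
python3 -m inch '0 0 -2 0 0 0 1; 0 0 -4 0 0 0 1; 0 0 -5 0 0 0 1; 0 0 -5 0 0 0 1'
python3 -m inch '0 0 -1 0 0 0 1; 0 0 -2 0 0 0 1; 0 0 -2 0 0 0 1'
```

```text
time: 19.85
position: [0.4, -0.3407, 0.0621]
eef_rot: [-0.0, 0.667, 0.745, 0.0]
wrist_force: [-0.3, 0.9, -2.1]
grip_width: 0.0475
time: 20.23
position: [0.4, -0.3408, 0.0602]
eef_rot: [-0.0, 0.667, 0.745, -0.0]
wrist_force: [-0.1, -0.2, -2.8]
grip_width: 0.0471
```

```bash
python3 -m inch '0 0 -1 0 0 0 1; 0 0 -1 0 0 0 1; 0 0 -1 0 0 0 1'; python3 -m inch '0 0 -1 0 0 0 1; 0 0 -1 0 0 0 1; 0 0 -1 0 0 0 1'
```

```text
time: 20.6
position: [0.4001, -0.3409, 0.0598]
eef_rot: [0.0, 0.667, 0.745, -0.0]
wrist_force: [-1.2, 0.4, 5.2]
grip_width: 0.0471
time: 20.98
position: [0.4001, -0.3409, 0.0598]
eef_rot: [0.0, 0.667, 0.745, -0.0]
wrist_force: [-2.5, 2.7, 13.5]
grip_width: 0.0471
```

```bash
python3 -m inch '0 0 1 0 0 0 1; 0 0 1 0 0 0 0.4; 0 0 1 0 0 0 0.3; 0 0 1 0 0 0 0.2; 0 0 1 0 0 0 0; 0 0 1 0 0 0 0; 0 0 1 0 0 0 0'
python3 -m inch '0 0 15 0 0 0 0; 0 0 45 0 0 0 0; 0 0 90 0 0 0 0; 0 0 140 0 0 0 0; -10 20 190 0 0 0 0; -20 50 200 0 0 0 0; -20 100 200 0 0 0 0; -20 150 200 0 0 0 0;-20 150 200 0 0 0 0'
python3 - <<'E'
from h import *
for n in ['side','scene']: shot(n,n+'18')
o=bot.observe(); print(o['wrist_force'].round(1),o['grip_width'])
for n in ['side18','scene18']:
    d=load(n);c=cloud(d);hsv=cv2.cvtColor(d['img'],cv2.COLOR_RGB2HSV);wood=(hsv[...,0]<28)&(hsv[...,1]>70)
    x,y,z=c[...,0],c[...,1],c[...,2]
    for lab,m in [('top',wood&(abs(z-.089)<.005)&(y<-.1)&(x<.8)),('board',(abs(z-.009)<.003)&(y<-.1)&(x<.7))]:
        k,l,s,_=cv2.connectedComponentsWithStats(m.astype(np.uint8))
        for i in range(1,k):
            if s[i,4]<150: continue
            P=c[l==i]; r=cv2.minAreaRect((P[:,:2]*1000).astype(np.float32)); print(n,lab,s[i,4],np.round(r[0],1),np.round(r[1],1),round(r[2],2),np.median(P[:,2]).round(4))
crop('side18',150,360,200,384,3.5,'c21');crop('side18',150,300,95,215,5.2,'c22')
E
```

```text
time: 21.85
position: [0.4001, -0.3408, 0.0593]
eef_rot: [-0.0, 0.667, 0.745, 0.0]
wrist_force: [-0.4, -0.8, -0.8]
grip_width: 0.0855
time: 22.98
position: [0.379, -0.1877, 0.2604]
eef_rot: [0.0, 0.666, 0.746, 0.0]
wrist_force: [0.1, -0.2, 0.0]
grip_width: 0.0851
[ 0.2 -0.6 -0. ] 0.08544343289990576
side18 top 1711 [ 595.4 -327.2] [ 49.3 162.5] 7.74 0.0881
side18 top 1854 [ 530.3 -336.6] [ 48.5 162.8] 6.78 0.0881
side18 top 2088 [ 400.  -340.9] [ 48.2 161.1] 6.34 0.0882
side18 board 156 [ 472.2 -255.2] [67.1 15.3] 7.91 0.0085
side18 board 862 [ 480.1 -325.3] [67.9 58.9] 7.04 0.0086
side18 board 3564 [ 466.5 -334.8] [340. 172.] 6.36 0.0085
scene18 top 530 [ 402.6 -339.2] [ 52.3 156.5] 6.29 0.089
scene18 top 753 [ 532.  -334.7] [ 52.6 159.3] 7.42 0.0888
scene18 top 868 [ 596.4 -325.3] [ 53.6 159.1] 7.8 0.0889
scene18 board 916 [ 468.4 -332. ] [342.7 169.2] 6.2 0.0092
```

View pics/c21.png

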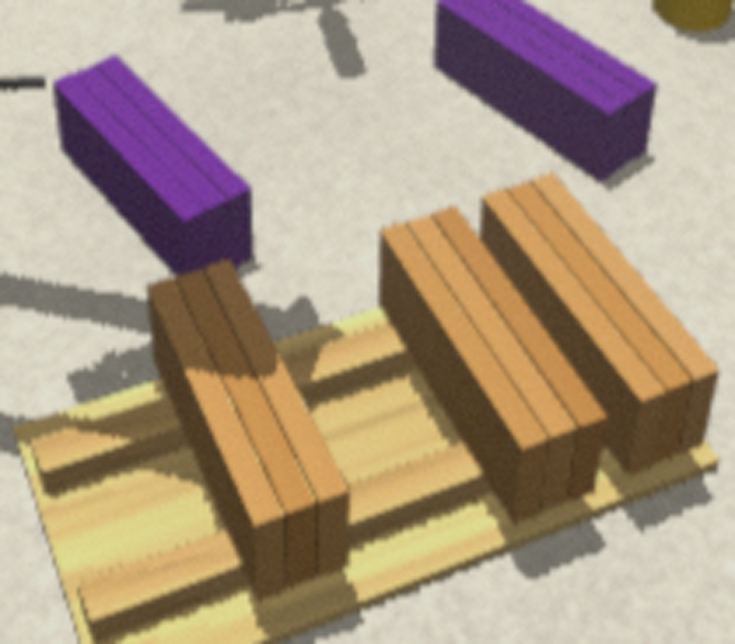

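View pics/scene18.png

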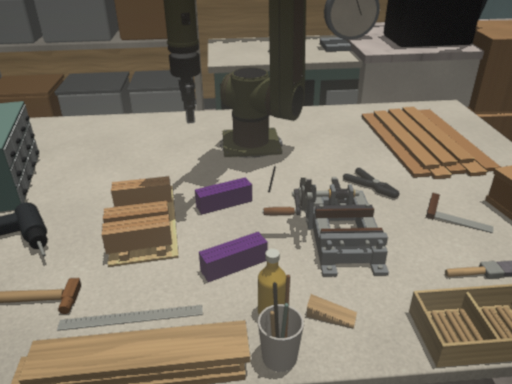

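View pics/c22.png

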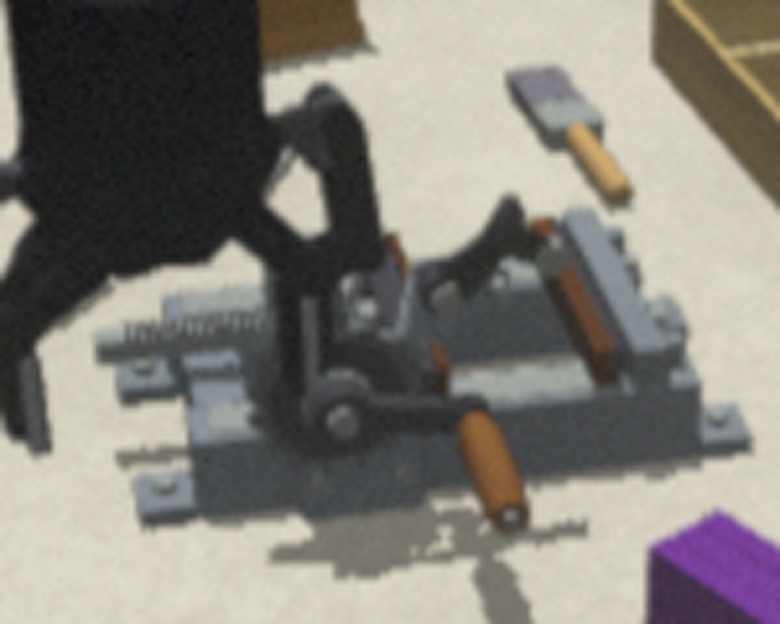

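The blank stands square across both battens at (400, -341), yaw 6.3° against the board's 6.3°, with its top at 88–89 mm. The drying blanks have not moved, the jaw is open, the pawl is back and the gripper is clear of everything.

```bash
python3 -c "
from station import bot
print(bot.hand_in())"
```

```text
the job is handed in; nothing more can be done
None
```

The job is done and handed in at about 23 s on the robot's clock. I was given no verdict.

- **Pawl:** I pushed it over by the thumb tab with the closed fingers. It fell onto its rest, and it was still back in the last picture.
- **Crank:** I pushed the grip over the top and then down the far side, about 2.6 rad in all. By the crank angle that opens the jaw about 31 mm; I got no separate depth measurement of the opening, but the last pictures show it standing wide open.
- **Blank:** I gripped and lifted it only after the jaw was open. I carried it over and set it on the battens, with contact read at 13 N before I opened the fingers.
- **Placing:** It stands at the middle of the free stretch, at about (400, -341) mm. It is turned 6.3°, the same as the board, and its top is 88–89 mm up, against 89 mm expected.
- **Drying blanks:** Their positions before and after agree to about 1 mm, and nothing touched them.

The two cameras disagreed by 2–4 mm on absolute positions. The highest wrist force in any reading was about 20 N, while I was lifting the pawl.

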